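# Park the microscope case in its corner

## Robot

A 6-joint arm with a two-finger parallel gripper is mounted at the origin on the work surface. World frame = base frame: x ahead of the robot, y to its left, z up, the work surface at z = 0. Lengths are in m, angles in rad, forces in N, time in s.
With the tool pointing down it reaches from about 0.15 to 0.775 m from the base axis. Payload 6.1 kg.
Tool frame: the origin (TCP) lies between the finger pads; the fingertips stand arm.tip_reach ahead of it and the grasp point (between the pads) lies 6 mm ahead of it (arm.tip_reach is the distance from the TCP to the fingertips, in m); z points along the fingers, y is the direction in which the jaws open and shut (so a half turn about z gives the same grasp; the last joint's range is limited). The gripper opens to 85 mm and grips with 20 to 120 N. Pads are 22 mm wide; open, the fingers measure 114 mm over their backs; the gripper's body (76 mm by 85 mm) begins 54 mm behind the grasp point. The pads swing forward as they close: fully open they stand 13 mm farther back than shut.
Start: joints at [-1.335, 0.126, -0.04, 1.405, 0, 1.571], TCP at [0.123, -0.51, 0.256] pointing down, gripper open.
Joint ranges: [-2.72, 2.72], [-0.95, 1.95], [-1.27, 1.35], [-1.78, 2.02], [-1.46, 1.47], [-3.14, 3.14]. Speed limits (rad/s): [2.39, 2.39, 3.01, 3.14, 3.14, 3.14].

## Interface

Orientations are given as a unit quaternion [x, y, z, w].
In Python, from plant import arm gives the robot as it stands.
- The arm moves only by the tool play_rows, never from a script. Its argument "rows" is a list that holds one entry, the list of rows, each a list of 4 numbers: the shift along the tool's x, y, z normalised to -1 to 1, where 1 is 0.1 m, then the turn about the tool's z normalised to -1 to 1, where 1 is pi/2 rad. In form: [[[tx, ty, tz, turn], ...]]. A call has 1 to 12 rows; each row is the pose to reach, as a shift and turn from the pose measured when the call began, along the tool's axes at that moment; what a row does not reach only later rows make up. A row lasts 1/10 s, in which the tool goes at most 50 mm and 8.59 degrees, less where a joint would pass 70% of its speed; a pose out of reach is approached as far as the arm can. A call with a number of a shift or a turn outside -1 to 1 is refused whole. A call with a gripper value outside its range is refused whole. "gripper" is the opening, from 0 (shut) to 1 (fully open), set as the call begins (left out, the last holds). The fingers move at their own pace and stop on an object; the grip force is fixed at half the most. Time passes only in rows, so rows that repeat a pose let the fingers close. It gives the time, the measured TCP pose, the force and the opening at its end, in the units of the state.
- arm.read_state(): the state, without advancing time (a new reading comes with each control period).
- arm.snapshot(name): name is "scene" or "top" or "wrist"; returns a dict with "pixels" (420x560x3 uint8, red, green, blue), "fx", "fy", "cx", "cy" (pixels), "D" ([k1, k2, p1, p2, k3] as OpenCV has them; the pictures are not rectified), "rvec" (rotation vector, rad) and "tvec" (3), from world to camera coordinates, as OpenCV has them. Camera axes: x right, y down, z forward; pixel columns grow to the right and rows downward; lengths in m; the calibration is good to about 2 mm. A picture is of the moment at which its call begins. There is no depth.
- arm.sign_off(): hands the job in, once; it reports no verdict.
The state is a dict: "time": time; "q": joint angles; "dq": joint speeds; "joint_torque": joint torques, N m; "tcp_pos": TCP position; "eef_rot": TCP orientation; "wrist_force": force on the tool from outside, world axes, zero at the start; "torque": the same for the moment, N m; "grip_width": opening from 0.0 (shut) to 1.0 (fully open).
Only numpy, scipy, OpenCV 4.12 (cv2) and the standard library are available. Lean on these libraries where they do the work, as an engineer would, in place of code of your own. Each camera call takes 0.05 s, during which the arm holds its last target.

## Task

Put the tall microscope case away by sliding it along the bench into the parking corner, so that it stands squarely against both wooden strips, the back one and the side one. Push it low down near its base with the fingertips so that it slides upright and never tips, do not lift it or take it by its handle, and leave the other things on the bench where they are. When it is parked, draw the hand clear.

Things in the scene. Friction and masses are not known exactly. Their poses are not given: they have to be found in the camera images.
- case: Tall loose wooden microscope case, steel edge bands, black carry handle on top: 100 mm deep (its x), 120 mm wide (its y), 230 mm tall (handle to 266), 0.7 to 1 kg. Starts in front and to the right of the parking corner, up to 15 degrees askew to it. Origin: centre of its underside; x away from the robot, y left, z up. Pushed within its lower 60 mm it slides; pushed much higher it tips.
- dock: Parking corner: two light wooden strips, 36 mm tall, 20 mm thick, fixed to the bench as an L. Origin: inner corner, bench level; x away from the robot, y left. Back strip: face at x = 0, runs 360 mm right from the corner. Side strip: face at y = 0, runs 200 mm towards the robot. Open to the robot and to the right, bare bench inside. Parked, the case's centre is at x -50, y -60 mm here.
- tray: Bystander: shallow foil-like aluminium tray, 200 x 150 x 40 mm, left of the side strip. Origin: centre of its underside.
- jar: Bystander: glass specimen jar with white lid, 64 mm across, 90 mm tall, behind the back strip. Origin: centre of its underside.
- beaker: Bystander: open glass beaker, 70 mm across, 90 mm tall, behind the back strip. Origin: centre of its underside.
- slidebox: Bystander: small grey slide box, 60 x 85 x 32 mm, just in front of the open end of the side strip. Origin: centre of its underside.
- marker: Bystander: marker pen lying on the bench, about 135 x 15 mm, to the right of the work. Origin: near its middle, on the underside.
- washbottle: Bystander: white plastic bottle, 64 mm across, 170 mm tall, far left. Origin: centre of its underside.
- glovebox: Bystander: cardboard glove carton, 120 x 230 x 75 mm, far right. Origin: centre of its underside.

How it is judged:
By the outcome, as a careful person would: the job done as asked, in the order asked, and still so for the second after the job is handed in, with the robot touching nothing.
It also fails if it takes over 51 s, if anything falls off the work surface, if the arm or the gripper's body presses on something with over 40 N, if the wrist force passes 120 N, or if a joint passes its speed limit or range.

## Working session

There is one attempt and no reset: what is moved stays moved. The work goes in short steps, Python scripts to look and compute and a tool call to move; the robot and the scene stay as the last step left them, time stands still between calls to the robot, and variables do not carry over. Pictures are saved under pics/ and viewed, and the job is handed in when it is done.

Besides the shell and the picture viewer there is one more tool, called as name([rows], argument=value, ...), one row to a line, values as JSON. play_rows: Moves the arm, as the interface text tells. Scaled input: -1 to 1 covers 0.1 m each way for a shift and pi/2 rad each way for a turn. Its arguments: {"type":"object","properties":{"rows":{"type":"array"},"gripper":{"type":"number"}},"required":["rows"]}

```bash
mkdir -p pics; ls; cat > h.py <<'E'
import numpy as np,cv2
from plant import arm
def snap(n,f):
    s=arm.snapshot(n); cv2.imwrite('pics/'+f,cv2.cvtColor(s['pixels'],cv2.COLOR_RGB2BGR)); 
    import pickle; s={k:np.array(v) if not isinstance(v,str) else v for k,v in s.items()}; pickle.dump(s,open('pics/'+f+'.pkl','wb')); return s
def load(f):
    import pickle; return pickle.load(open('pics/'+f+'.pkl','rb'))
def K(s): return np.array([[s['fx'],0,s['cx']],[0,s['fy'],s['cy']],[0,0,1]],float)
def unproj(s,uv,z):
    uv=np.array(uv,float).reshape(-1,1,2)
    n=cv2.undistortPoints(uv,K(s),s['D'].astype(float)).reshape(-1,2)
    R=cv2.Rodrigues(s['rvec'].astype(float))[0]; c=-R.T@s['tvec'].reshape(3)
    d=np.c_[n,np.ones(len(n))]@R
    return c+d*((z-c[2])/d[:,2])[:,None]
def proj(s,P): return cv2.projectPoints(np.array(P,float).reshape(-1,1,3),s['rvec'].astype(float),s['tvec'].astype(float),K(s),s['D'].astype(float))[0].reshape(-1,2)
E
python3 - <<'E'
from h import *
print(arm.read_state(), arm.tip_reach)
for n in ['scene','top','wrist']: snap(n,n+'0.png')
E
```

```text
pics
{'time': 0.0, 'q': array([-1.33502015e+00,  1.26395664e-01, -4.06252746e-02,  1.40542504e+00,
        3.02022253e-05,  1.57083880e+00]), 'dq': array([-0.0002444 , -0.00035799, -0.00160511,  0.00027665,  0.00198196,
       -0.00167803]), 'joint_torque': array([-2.18487425e-03, -4.35918760e+01,  3.52917588e+01,  1.74357346e-02,
       -1.68946931e-04, -6.21802855e-06]), 'tcp_pos': array([ 0.122557  , -0.51009946,  0.25551234]), 'eef_rot': array([ 9.93061404e-01,  1.17594075e-01, -8.20334786e-05, -8.20877589e-04]), 'wrist_force': array([-0.09340334, -0.53149098, -0.92614207]), 'torque': array([-0.0231991 ,  0.05726893,  0.01690064]), 'grip_width': 1.0032220064142447} 0.025
```

View pics/scene0.png

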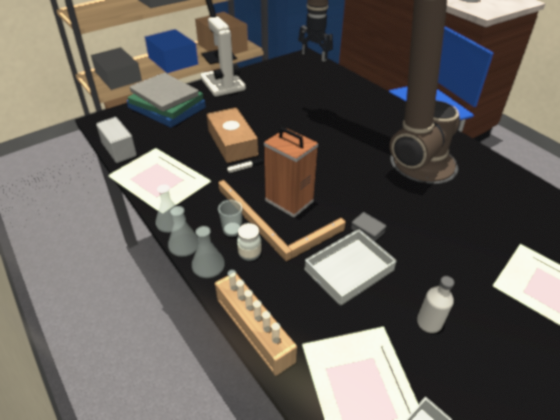

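View pics/top0.png

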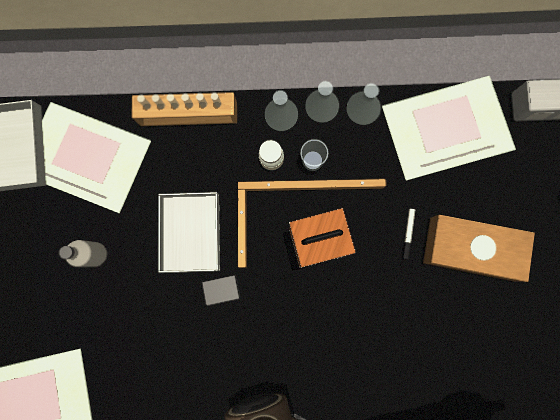

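View pics/wrist0.png

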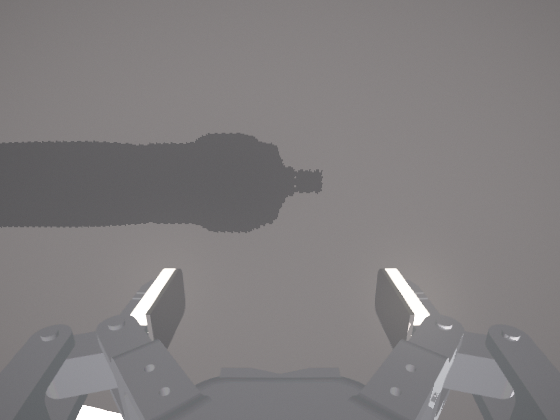

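The top view shows the dock L with its outer corner near (240,184), the case top around (322,237) and the slide box at (220,290). I'll enlarge that region to get corner pixels.

```bash
python3 - <<'E'
from h import *
im=cv2.imread('pics/top0.png')
c=im[165:315,195:395]; c=np.clip(c.astype(float)*1.5+30,0,255).astype('uint8')
cv2.imwrite('pics/crop0.png',cv2.resize(c,None,fx=4,fy=4,interpolation=cv2.INTER_CUBIC))
s=load('scene0.png');c=cv2.imread('pics/scene0.png')[120:270,200:400]; c=np.clip(c.astype(float)*1.5+30,0,255).astype('uint8')
cv2.imwrite('pics/crop1.png',cv2.resize(c,None,fx=4,fy=4,interpolation=cv2.INTER_CUBIC))
E
```

```text
(no output)
```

View pics/crop0.png

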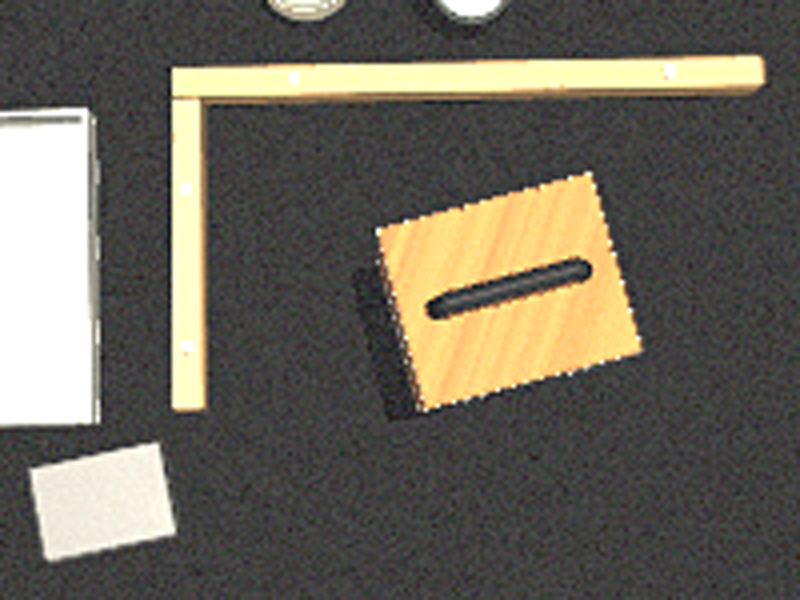

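View pics/crop1.png

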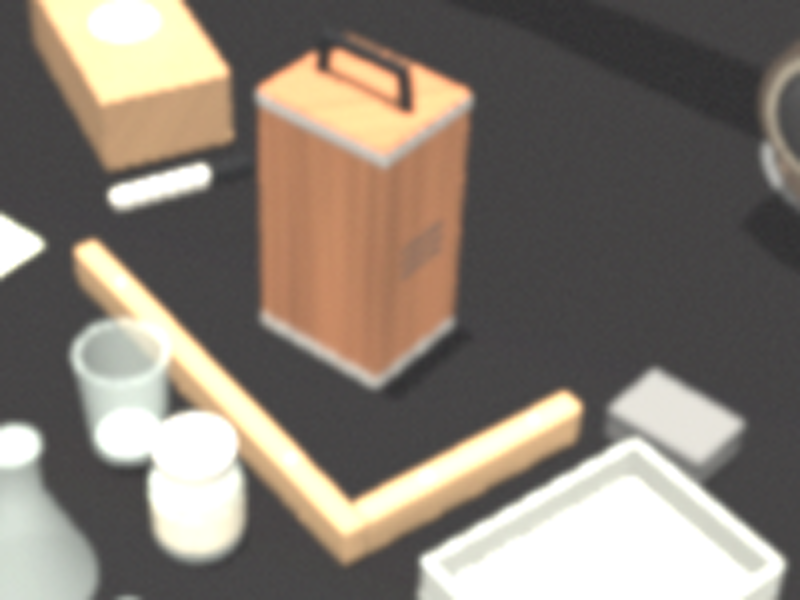

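```bash
cat > fit.py <<'E'
from h import *
from scipy.optimize import least_squares
def T(p,L):
    L=np.array(L,float);c,s=np.cos(p[2]),np.sin(p[2])
    return np.c_[p[0]+c*L[:,0]-s*L[:,1],p[1]+s*L[:,0]+c*L[:,1],L[:,2]]
def fit(obs,p0):
    f=lambda p:np.concatenate([(proj(s,T(p,L))-uv).ravel() for s,L,uv in obs])
    r=least_squares(f,p0,loss='soft_l1',x_scale=[.01,.01,.1]);return r.x,f(r.x).reshape(-1,2)
def px(l,o): return (np.array(l,float)-1.5)/4+o
E
python3 - <<'E'
from fit import *
t=load('top0.png');s=load('scene0.png')
oT=[195,165];oS=[200,120]
# case: x away, y left
a,b,h=.05,.06,.23
TC=[(a,b,h),(a,-b,h),(-a,-b,h),(-a,b,h)]
o1=(t,TC,px([(380,229),(590,174),(641,351),(421,410)],oT))
o2=(s,[(a,-b,h),(a,b,h),(-a,b,h),(a,-b,0),(a,b,0),(-a,b,0)],px([(258,95),(384,162),(473,98),(262,322),(376,388),(455,324)],oS))
for o in ([o1],[o2],[o1,o2]):
    p,r=fit(o,[.4,-.1,.2]);print('case',p,np.degrees(p[2]));print(r.round(1).tolist())
z=.036
d1=(t,[(.02,.02,z),(.02,-.36,z),(0,-.36,z),(-.2,.02,z),(-.2,0,z)],px([(172,68),(763,56),(763,85),(172,410),(206,410)],oT))
p,r=fit([d1],[.5,.05,0]);print('dock',p,np.degrees(p[2]));print(r.round(1).tolist())
print('cam',[(-cv2.Rodrigues(q['rvec'])[0].T@q['tvec'].reshape(3)).round(2) for q in (t,s)])
print('slidebox',unproj(t,px([(30,468),(158,444),(176,534),(48,560)],oT),.032))
E
```

```text
case [ 0.53307429 -0.11218289  0.22605058] 12.951744313010838
[[-1.3, -0.2], [0.3, -0.5], [0.2, 0.6], [0.3, 0.1]]
case [ 0.53445082 -0.10808705  0.22520658] 12.903386629650798
[[-0.1, -1.5], [0.3, -1.8], [0.1, -1.0], [-0.0, 0.9], [-0.2, 1.5], [-0.2, 1.5]]
case [ 0.53285352 -0.11146332  0.22854949] 13.094920984013125
[[-1.7, -0.0], [-0.1, -0.4], [-0.1, 0.7], [0.1, 0.3], [-0.3, -2.2], [0.1, -2.6], [-0.2, -1.8], [-0.2, 0.2], [-0.3, 0.7], [-0.4, 0.7]]
dock [ 0.67451654  0.06707776 -0.00933328] -0.534757400819461
[[-0.4, -0.3], [0.2, -0.4], [0.6, 0.1], [0.0, 0.3], [-0.5, 0.2]]
cam [array([ 0.47, -0.05,  1.28]), array([1.19, 0.73, 0.96])]
slidebox [[0.44177866 0.17947819 0.032     ]
 [0.45460721 0.09860026 0.032     ]
 [0.3987245  0.08800778 0.032     ]
 [0.38477873 0.1683593  0.032     ]]
```

```bash
python3 - <<'E'
from h import *
t=load('top0.png')
print('marker',unproj(t,[(411,209),(407,258)],.012).round(3).tolist())
print('glove',unproj(t,[(438,217),(534,234),(530,280),(425,264)],.075).round(3).tolist())
E
```

```text
marker [[0.613, -0.358, 0.012], [0.488, -0.341, 0.012]]
glove [[0.584, -0.407, 0.075], [0.537, -0.631, 0.075], [0.428, -0.611, 0.075], [0.472, -0.368, 0.075]]
```

play_rows([
  [[0.1,-0.12,0,-0.09],[0.2,-0.25,0,-0.18],[0.3,-0.37,0,-0.27],[0.4,-0.5,0,-0.36],[0.5,-0.62,0,-0.45],[0.6,-0.75,0,-0.54],[0.7,-0.87,0,-0.63],[0.8,-1,0,-0.72],[0.85,-1,0,-0.8],[0.85,-1,0,-0.86],[0.85,-1,0,-0.86],[0.85,-1,0,-0.86]],
], gripper=1)

```text
time: 1.35
tcp_pos: [0.1818, -0.393, 0.2557]
eef_rot: [0.702, 0.712, 0.0, -0.001]
wrist_force: [-0.0, -0.0, -0.1]
grip_width: 1.0
```

play_rows([
  [[0.25,0.1,0,0],[0.5,0.2,0,0.014],[0.75,0.3,0,0.014],[1,0.4,0,0.014]],
])

```text
time: 1.75
tcp_pos: [0.2205, -0.2917, 0.2557]
eef_rot: [0.711, 0.703, 0.0, -0.001]
wrist_force: [0.6, 0.3, 0.6]
grip_width: 0.998
```

play_rows([
  [[0.25,0.15,0,0],[0.5,0.3,0,0],[0.75,0.45,0,0],[1,0.6,0,0]],
])

```text
time: 2.15
tcp_pos: [0.2819, -0.1915, 0.2559]
eef_rot: [0.712, 0.702, 0.0, -0.001]
wrist_force: [1.1, -0.5, -0.2]
grip_width: 0.996
```

play_rows([
  [[0.25,0.15,0.2,0],[0.5,0.3,0.4,0],[0.75,0.45,0.6,0],[0.9,0.55,0.8,0],[0.95,0.55,0.9,0],[0.95,0.55,0.9,0]],
])

```text
time: 2.75
tcp_pos: [0.3372, -0.0966, 0.1648]
eef_rot: [0.712, 0.702, -0.0, -0.002]
wrist_force: [0.6, 0.2, -0.2]
grip_width: 1.001
```

play_rows([
  [[0,0,0.3,0],[0,0,0.6,0],[-0.05,0,0.9,0],[-0.05,0,1,0],[-0.05,0,1,0]],
])

```text
time: 3.25
tcp_pos: [0.336, -0.1019, 0.0646]
eef_rot: [0.713, 0.701, -0.001, -0.003]
wrist_force: [-0.1, 1.5, -0.1]
grip_width: 1.002
```

```bash
python3 - <<'E'
from h import *
for n in ['scene','top','wrist']: snap(n,n+'1.png')
print(arm.read_state()['tcp_pos'])
c=cv2.imread('pics/scene1.png')[40:240,240:500]
c=np.clip(c.astype(float)*1.8+30,0,255).astype('uint8')
cv2.imwrite('pics/crop2.png',cv2.resize(c,None,fx=3,fy=3,interpolation=cv2.INTER_CUBIC))
E
```

```text
[ 0.33783391 -0.10195053  0.06639612]
```

View pics/crop2.png

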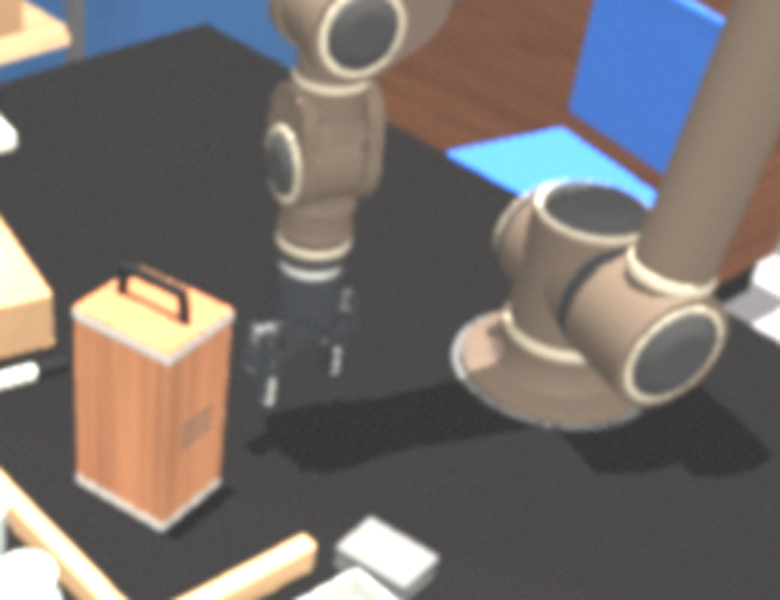

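View pics/wrist1.png

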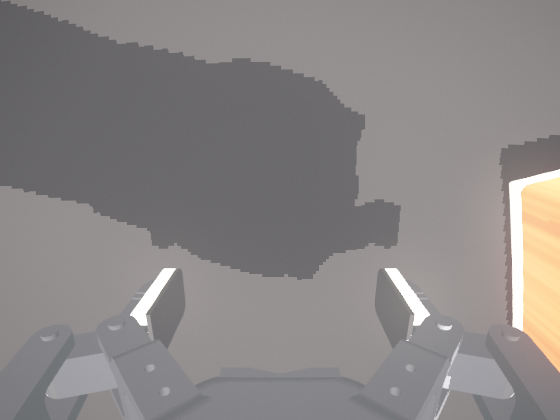

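View pics/top1.png

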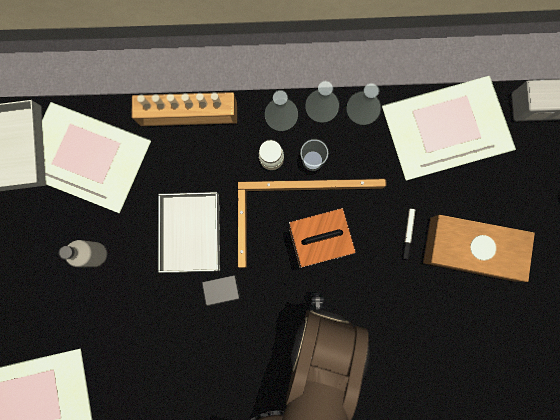

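```bash
python3 - <<'E'
from h import *
s=load('scene1.png')
R=cv2.Rodrigues(s['rvec'])[0]; c=-R.T@s['tvec'].reshape(3)
tcp=np.array([.3378,-.102,.0664])
def ray(uv,y):
    n=cv2.undistortPoints(np.array(uv,float).reshape(1,1,2),K(s),s['D']).reshape(2)
    d=R.T@np.r_[n,1]; return c+d*(y-c[1])/d[1]
for nm,p in dict(kn=(247,350),kntop=(250,325),tipL=(263,404),tipin=(275,404),backmid=(264,380),rtip=(340,374),rkn=(357,318)).items():
    uv=[240+(p[0]-1)/3,40+(p[1]-1)/3]
    print(nm,[((ray(uv,y)-tcp)*1000).round(0).tolist() for y in (-.113,-.102,-.09)])
c=cv2.imread('pics/scene1.png')[120:190,300:370]
c=np.clip(c.astype(float)*2.2+20,0,255).astype('uint8')
cv2.imwrite('pics/crop3.png',cv2.resize(c,None,fx=8,fy=8,interpolation=cv2.INTER_CUBIC))
E
```

```text
kn [[65.0, -11.0, 56.0], [76.0, 0.0, 67.0], [87.0, 12.0, 79.0]]
kntop [[64.0, -11.0, 88.0], [75.0, 0.0, 99.0], [86.0, 12.0, 110.0]]
tipL [[34.0, -11.0, -31.0], [44.0, 0.0, -19.0], [56.0, 12.0, -6.0]]
tipin [[15.0, -11.0, -40.0], [26.0, 0.0, -28.0], [38.0, 12.0, -15.0]]
backmid [[36.0, -11.0, 3.0], [46.0, 0.0, 15.0], [58.0, 12.0, 27.0]]
rtip [[-86.0, -11.0, -41.0], [-74.0, 0.0, -29.0], [-60.0, 12.0, -16.0]]
rkn [[-100.0, -11.0, 32.0], [-88.0, 0.0, 43.0], [-74.0, 12.0, 56.0]]
```

View pics/crop3.png

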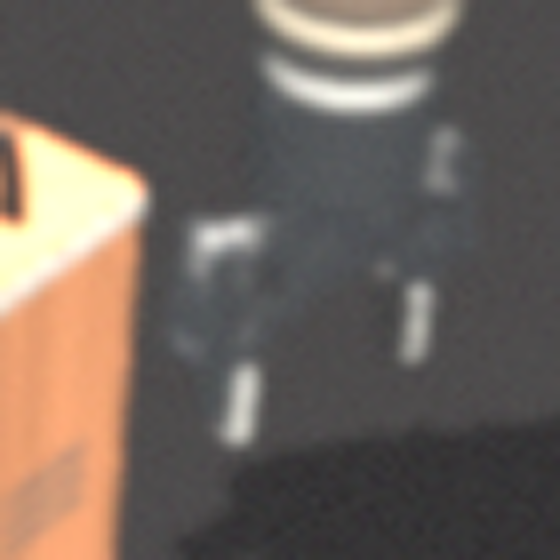

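play_rows([
  [[0,0.05,0.12,0],[0,0.1,0.24,0],[0,0.1,0.35,0],[0,0.1,0.35,0],[0,0.1,0.35,0]],
])

```text
time: 3.9
tcp_pos: [0.3477, -0.102, 0.0318]
eef_rot: [0.712, 0.702, 0.0, -0.001]
wrist_force: [0.1, -0.8, -0.3]
grip_width: 1.0
```

```bash
python3 - <<'E'
from h import *
s=snap('scene','scene2.png');snap('wrist','wrist2.png')
st=arm.read_state();print(st['tcp_pos'],st['wrist_force'])
c=cv2.imread('pics/scene2.png')[110:210,280:380]
c=np.clip(c.astype(float)*2.2+30,0,255).astype('uint8')
cv2.imwrite('pics/crop4.png',cv2.resize(c,None,fx=6,fy=6,interpolation=cv2.INTER_CUBIC))
t=st['tcp_pos']
# predicted pixel of bench points beneath finger inner corners, crop coords
for h in (0,.005,.01,.02): print(h,((proj(s,[[t[0]+.0425,t[1]+.011,h],[t[0]+.0425,t[1]-.011,h],[t[0]-.0425,t[1]+.011,h]])-[280,110])*6+2.5).round().tolist())
E
```

```text
[ 0.34806427 -0.10214752  0.03203887] [-0.34016772 -0.61485577  0.22851483]
0 [[281.0, 469.0], [255.0, 449.0], [393.0, 415.0]]
0.005 [[281.0, 463.0], [256.0, 442.0], [394.0, 408.0]]
0.01 [[282.0, 456.0], [257.0, 435.0], [395.0, 401.0]]
0.02 [[283.0, 442.0], [258.0, 422.0], [397.0, 387.0]]
```

View pics/crop4.png

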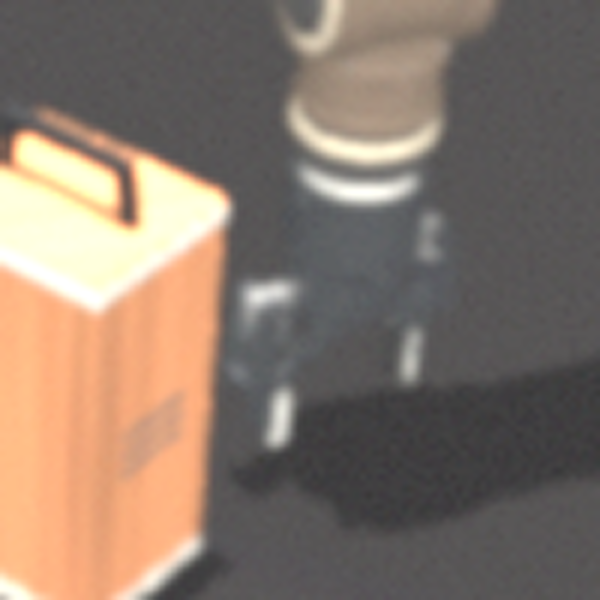

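View pics/wrist2.png

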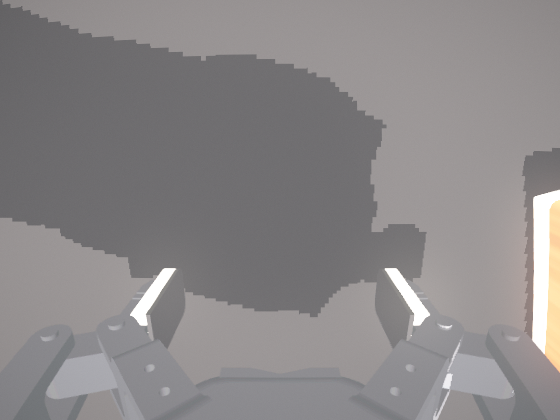

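play_rows([
  [[0,0.1,0.05,0],[0,0.2,0.1,0],[0,0.3,0.12,0],[0,0.35,0.13,0],[0,0.4,0.13,0],[0,0.4,0.13,0]],
])

```text
time: 4.6
tcp_pos: [0.3888, -0.1027, 0.019]
eef_rot: [0.712, 0.702, 0.0, -0.001]
wrist_force: [0.6, 0.2, 0.2]
grip_width: 1.0
```

play_rows([
  [[0,0.04,0,0],[0,0.08,0,0],[0,0.12,0,0],[0,0.16,0,0],[0,0.2,0,0],[0,0.24,0,0],[0,0.28,0,0],[0,0.28,0,0]],
])

```text
time: 5.4
tcp_pos: [0.4175, -0.1033, 0.0189]
eef_rot: [0.712, 0.702, 0.0, -0.0]
wrist_force: [-1.4, 0.3, 0.2]
grip_width: 1.002
```

```bash
cat > v.py <<'E'
import sys
from h import *
n=sys.argv[1]
s=snap('scene',f'scene{n}.png');t=snap('top',f'top{n}.png')
st=arm.read_state();print(st['time'],st['tcp_pos'].round(4),st['wrist_force'].round(1))
def cr(f,x,y):
    c=cv2.imread(f)[y:y+130,x:x+130]
    c=np.clip(c.astype(float)*1.8+30,0,255).astype('uint8'); return cv2.resize(c,(390,390),interpolation=cv2.INTER_CUBIC)
cv2.imwrite(f'pics/v{n}.png',np.hstack([cr(f'pics/scene{n}.png',255,115),cr(f'pics/top{n}.png',230,165)]))
E
python3 v.py 3
```

```text
5.5 [ 0.4174 -0.1033  0.0191] [-1.  -0.1  0.5]
```

View pics/v3.png

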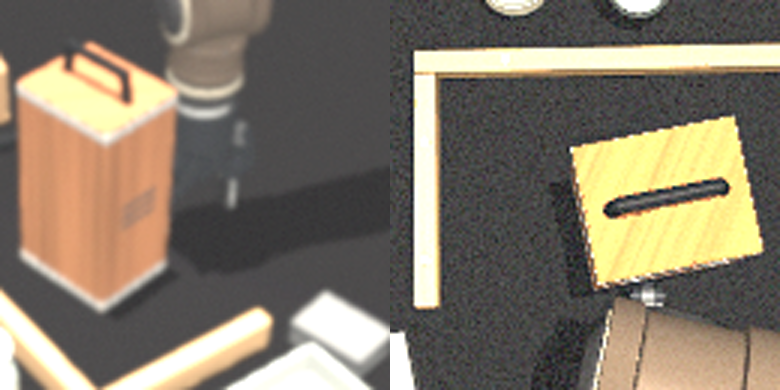

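Contact has been made: the case has begun to turn square and stands upright, with low force. I'll keep pushing slowly.

play_rows([
  [[0,0.04,0,0],[0,0.08,0,0],[0,0.12,0,0],[0,0.16,0,0],[0,0.2,0,0],[0,0.24,0,0],[0,0.28,0,0],[0,0.32,0,0],[0,0.36,0,0],[0,0.36,0,0]],
])

```text
time: 6.5
tcp_pos: [0.4545, -0.104, 0.0193]
eef_rot: [0.712, 0.702, 0.001, 0.001]
wrist_force: [-0.9, 0.2, 0.5]
grip_width: 0.998
```

```bash
python3 v.py 4
```

```text
6.6 [ 0.4544 -0.1041  0.0196] [-0.1  0.1 -0.2]
```

View pics/v4.png

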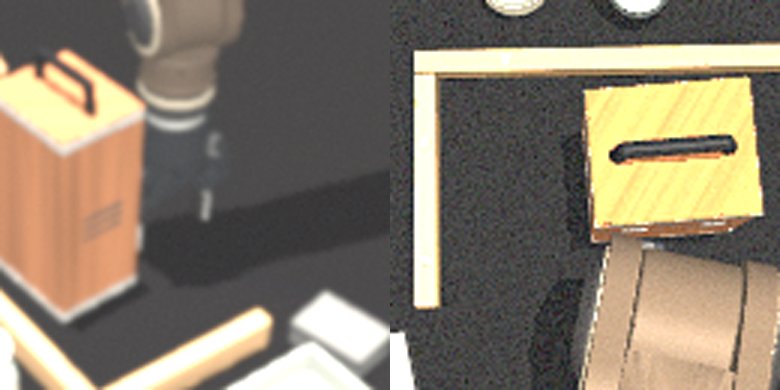

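play_rows([
  [[0,0.04,0,0],[0,0.08,0,0],[0,0.12,0,0],[0,0.16,0,0],[0,0.2,0,0],[0,0.24,0,0],[0,0.28,0,0],[0,0.3,0,0],[0,0.3,0,0]],
])

```text
time: 7.5
tcp_pos: [0.4851, -0.1047, 0.0196]
eef_rot: [0.712, 0.702, 0.001, 0.001]
wrist_force: [-1.5, -0.5, -1.1]
grip_width: 1.003
```

```bash
python3 v.py 5
```

```text
7.6 [ 0.485  -0.1046  0.0198] [-1.9 -0.6 -1.7]
```

View pics/v5.png

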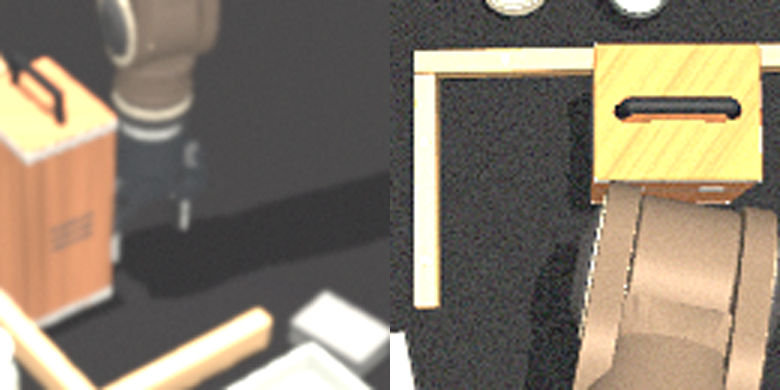

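play_rows([
  [[0,0.02,0,0],[0,0.04,0,0],[0,0.06,0,0],[0,0.08,0,0],[0,0.1,0,0],[0,0.1,0,0]],
])

```text
time: 8.2
tcp_pos: [0.4955, -0.1048, 0.0198]
eef_rot: [0.712, 0.702, 0.002, 0.001]
wrist_force: [-2.6, 0.7, -1.0]
grip_width: 1.002
```

play_rows([
  [[0,0.02,0,0],[0,0.04,0,0],[0,0.04,0,0]],
])

```text
time: 8.5
tcp_pos: [0.4981, -0.1051, 0.0192]
eef_rot: [0.713, 0.702, 0.0, 0.001]
wrist_force: [-7.8, -0.5, -0.8]
grip_width: 1.001
```

```bash
python3 v.py 6
```

```text
8.6 [ 0.4981 -0.1051  0.0192] [-7.  -0.6 -0.4]
```

View pics/v6.png

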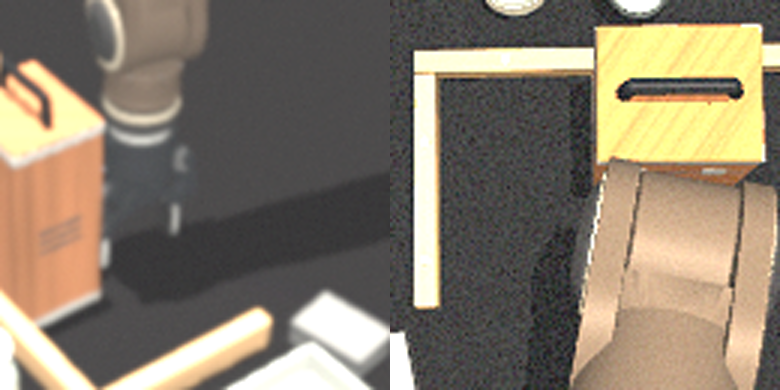

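play_rows([
  [[0,-0.15,0,0],[0,-0.4,0,0],[0,-0.7,-0.2,0],[0,-1,-0.5,0],[0,-1,-0.8,0],[0,-1,-1,0],[0,-1,-1,0]],
])

```text
time: 9.3
tcp_pos: [0.4011, -0.1043, 0.1228]
eef_rot: [0.712, 0.702, 0.003, 0.004]
wrist_force: [0.6, -1.0, -0.7]
grip_width: 0.998
```

```bash
python3 v.py 7; python3 - <<'E'
import cv2,numpy as np
c=cv2.imread('pics/top7.png')[165:315,225:425]; c=np.clip(c.astype(float)*1.5+30,0,255).astype('uint8')
cv2.imwrite('pics/crop7.png',cv2.resize(c,None,fx=4,fy=4,interpolation=cv2.INTER_CUBIC))
E
```

```text
9.4 [ 0.3992 -0.1038  0.1196] [-0.5 -0.8 -0.7]
```

View pics/crop7.png

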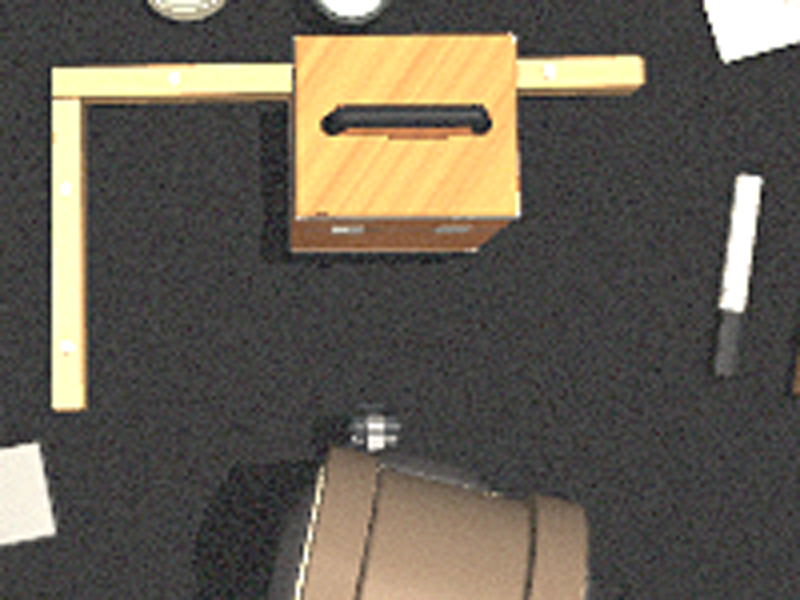

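```bash
python3 - <<'E'
from fit import *
t=load('top7.png');oT=[225,165];a,b,h=.05,.06,.23
o1=(t,[(a,b,h),(a,-b,h),(-a,-b,h),(-a,b,h),(-a,b,0),(-a,-b,0)],px([(294,37),(515,35),(519,215),(294,217),(292,250),(477,249)],oT))
p,r=fit([o1],[.6,-.1,0]);print(p,np.degrees(p[2]),r.round(1).tolist())
d=[.67451654,.06707776,-.00933]
c,s=np.cos(d[2]),np.sin(d[2]);v=p[:2]-d[:2];print('in dock',c*v[0]+s*v[1],-s*v[0]+c*v[1],np.degrees(p[2]-d[2]))
E
```

```text
[ 0.62223217 -0.12544592 -0.02044448] -1.1713826205732318 [[-0.1, -0.7], [0.1, -0.8], [0.3, 0.2], [0.3, 0.1], [-0.3, 0.7], [-0.4, 0.6]]
in dock -0.05048587384564113 -0.19300310500459036 -0.6368129977161738
```

play_rows([
  [[-0.15,0,0,0.09],[-0.3,0,0,0.18],[-0.45,0,0,0.27],[-0.6,0,0,0.36],[-0.75,0,0,0.45],[-0.9,0,0,0.54],[-1,0,0,0.63],[-1,0,0,0.72],[-1,0,0,0.81],[-1,0,0,0.9],[-1,0,0,0.99],[-1,0,0,0.997]],
])

```text
time: 10.6
tcp_pos: [0.3975, -0.2036, 0.1183]
eef_rot: [1.0, -0.006, 0.001, -0.0]
wrist_force: [0.3, 0.1, 0.7]
grip_width: 1.005
```

play_rows([
  [[0,0.2,0,0],[0.1,0.45,0,0],[0.3,0.68,0,0],[0.6,0.68,0,0],[0.9,0.68,0,0],[1,0.68,0,0]],
])

```text
time: 11.2
tcp_pos: [0.4988, -0.2729, 0.1173]
eef_rot: [1.0, -0.004, 0.001, -0.0]
wrist_force: [-0.5, 0.5, -0.7]
grip_width: 1.003
```

play_rows([
  [[0.3,0,0,0],[0.6,0,0,0],[0.9,0,0,0],[1,0,0,0],[1,0,0,0]],
])

```text
time: 11.7
tcp_pos: [0.5991, -0.2733, 0.1163]
eef_rot: [1.0, -0.003, 0.001, -0.0]
wrist_force: [-0.7, -0.3, -0.5]
grip_width: 0.999
```

play_rows([
  [[0.2,0,0,0],[0.39,0,0,0],[0.39,-0.01,0.2,0],[0.39,-0.01,0.4,0],[0.39,-0.01,0.5,0],[0.39,-0.01,0.5,0]],
])

```text
time: 12.3
tcp_pos: [0.6359, -0.2722, 0.0647]
eef_rot: [1.0, -0.003, -0.001, -0.001]
wrist_force: [-0.7, -1.1, -0.8]
grip_width: 1.001
```

```bash
python3 v.py 8; python3 - <<'E'
import cv2,numpy as np
c=cv2.imread('pics/top8.png')[165:315,245:445]; c=np.clip(c.astype(float)*1.5+30,0,255).astype('uint8')
c=cv2.resize(c,None,fx=3,fy=3,interpolation=cv2.INTER_CUBIC)
d=cv2.imread('pics/scene8.png')[80:230,180:380]; d=np.clip(d.astype(float)*1.5+30,0,255).astype('uint8')
d=cv2.resize(d,None,fx=3,fy=3)[:, :]
cv2.imwrite('pics/crop8.png',cv2.resize(np.vstack([c[:300],d[:300]]),(600,600)))
E
```

```text
12.4 [ 0.6376 -0.2727  0.067 ] [ 1.1 -0.4  0.5]
```

View pics/crop8.png

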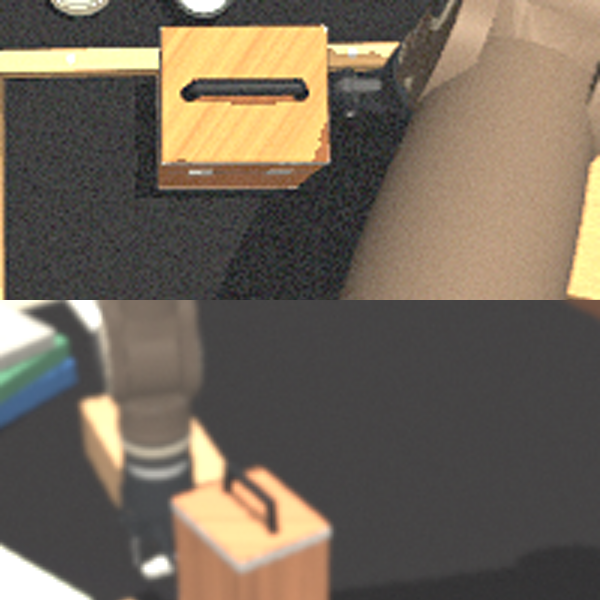

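play_rows([
  [[0,0,0.15,0],[0,0,0.3,0],[0,0,0.42,0],[0,0,0.47,0],[0,0,0.47,0]],
])

```text
time: 12.9
tcp_pos: [0.6368, -0.2722, 0.0183]
eef_rot: [1.0, -0.003, -0.001, -0.001]
wrist_force: [0.3, 0.6, 0.8]
grip_width: 0.998
```

play_rows([
  [[0,-0.04,0,0],[0,-0.08,0,0],[0,-0.12,0,0],[0,-0.16,0,0],[0,-0.2,0,0],[0,-0.24,0,0],[0,-0.28,0,0],[0,-0.3,0,0]],
])

```text
time: 13.7
tcp_pos: [0.6371, -0.2422, 0.0188]
eef_rot: [1.0, -0.003, -0.0, -0.001]
wrist_force: [0.2, -5.3, 1.2]
grip_width: 1.002
```

```bash
python3 v.py 9
```

```text
13.8 [ 0.6371 -0.2419  0.0187] [ 0.2 -3.1  1.7]
```

View pics/v9.png

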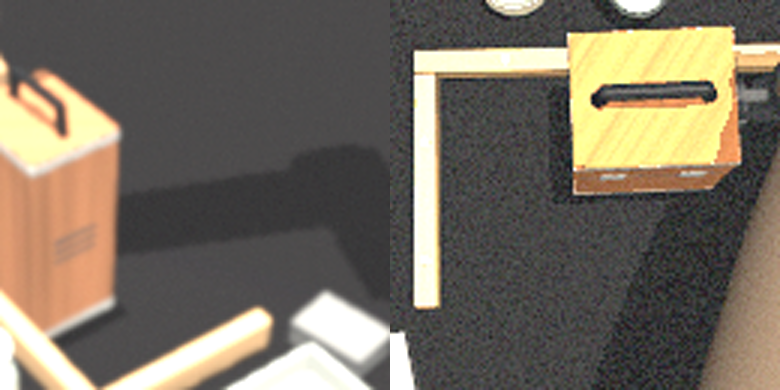

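play_rows([
  [[0,0.06,0,0],[-0.1,0.1,0,0],[-0.2,0.1,0,0],[-0.25,0.1,0,0],[-0.25,0.05,0,0],[-0.25,0,0,0],[-0.25,-0.04,0,0],[-0.25,-0.08,0,0],[-0.25,-0.12,0,0],[-0.25,-0.16,0,0],[-0.25,-0.2,0,0],[-0.25,-0.24,0,0]],
])

```text
time: 15.0
tcp_pos: [0.6124, -0.2176, 0.0189]
eef_rot: [1.0, -0.003, -0.0, -0.001]
wrist_force: [0.1, -5.9, 0.6]
grip_width: 1.004
```

```bash
python3 v.py 10
```

```text
15.1 [ 0.6124 -0.217   0.0188] [ 1.2 -1.5 -0.7]
```

View pics/v10.png

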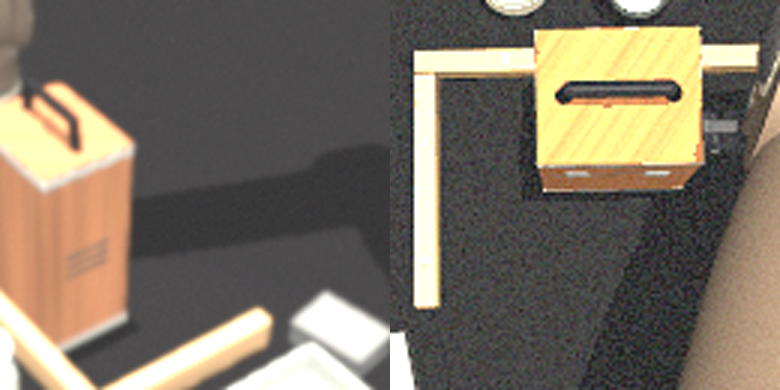

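play_rows([
  [[0,-0.04,0,0],[0,-0.08,0,0],[0,-0.12,0,0],[0,-0.16,0,0],[0,-0.2,0,0],[0,-0.24,0,0],[0,-0.28,0,0],[0,-0.32,0,0],[0,-0.36,0,0],[0,-0.4,0,0]],
])

```text
time: 16.1
tcp_pos: [0.6125, -0.1766, 0.0188]
eef_rot: [1.0, -0.002, -0.0, -0.001]
wrist_force: [0.1, -4.6, -1.1]
grip_width: 1.0
```

```bash
python3 v.py 11
```

```text
16.2 [ 0.6125 -0.176   0.0188] [ 0.1 -1.2 -0.2]
```

View pics/v11.png

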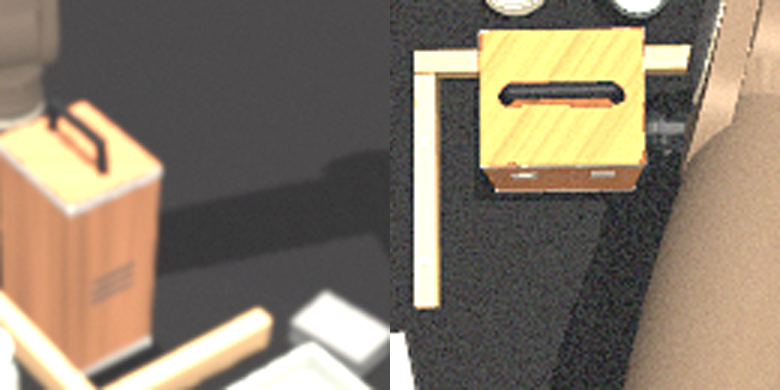

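play_rows([
  [[0,-0.04,0,0],[0,-0.08,0,0],[0,-0.12,0,0],[0,-0.16,0,0],[0,-0.2,0,0],[0,-0.24,0,0],[0,-0.28,0,0],[0,-0.32,0,0],[0,-0.36,0,0],[0,-0.38,0,0]],
])

```text
time: 17.2
tcp_pos: [0.6125, -0.1374, 0.0189]
eef_rot: [1.0, -0.002, -0.001, -0.002]
wrist_force: [0.3, -4.3, -0.7]
grip_width: 1.004
```

play_rows([
  [[0,-0.02,0,0],[0,-0.04,0,0],[0,-0.06,0,0],[0,-0.08,0,0]],
])

```text
time: 17.6
tcp_pos: [0.6125, -0.1293, 0.0188]
eef_rot: [1.0, -0.002, -0.001, -0.002]
wrist_force: [1.1, -3.5, -1.8]
grip_width: 1.001
```

```bash
python3 v.py 12
```

```text
17.7 [ 0.6126 -0.129   0.0189] [-0.3 -1.1 -1.1]
```

View pics/v12.png

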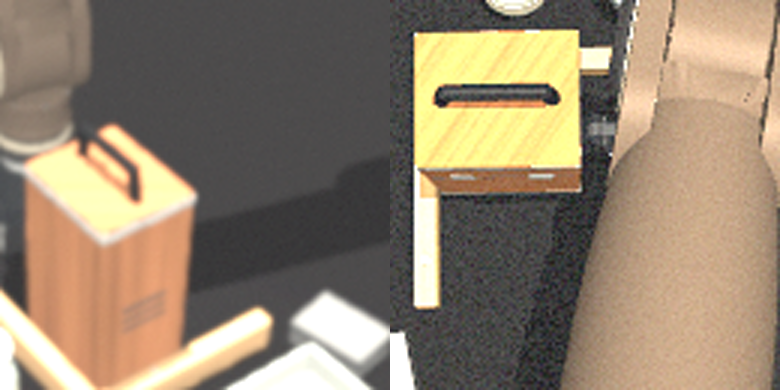

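play_rows([
  [[0,-0.02,0,0],[0,-0.04,0,0]],
])

```text
time: 17.9
tcp_pos: [0.6129, -0.1269, 0.0193]
eef_rot: [1.0, -0.002, -0.0, -0.0]
wrist_force: [-2.2, -17.8, 0.2]
grip_width: 0.995
```

play_rows([
  [[0,-0.02,0,0],[0,-0.03,0,0]],
])

```text
time: 18.1
tcp_pos: [0.6127, -0.1271, 0.0198]
eef_rot: [1.0, -0.003, -0.0, 0.003]
wrist_force: [-2.7, -20.2, 1.3]
grip_width: 0.996
```

play_rows([
  [[0,0.05,0,0],[0,0.2,0,0],[0,0.4,0,0],[0,0.6,0,0],[0,0.8,0,0],[-0.3,0.8,-0.3,0],[-0.6,0.8,-0.6,0],[-0.9,0.8,-0.6,0],[-1,0.8,-0.6,0],[-1,0.8,-0.6,0]],
])

```text
time: 19.1
tcp_pos: [0.5113, -0.2063, 0.0805]
eef_rot: [1.0, -0.004, -0.0, 0.003]
wrist_force: [1.1, 1.2, -0.8]
grip_width: 1.003
```

play_rows([
  [[-0.3,-0.05,0,-0.09],[-0.6,-0.1,0,-0.18],[-0.9,-0.2,0,-0.27],[-1,-0.3,0,-0.36],[-1,-0.45,0,-0.45],[-1,-0.6,0,-0.54],[-1,-0.75,0,-0.63],[-1,-0.9,0,-0.72],[-1,-1,0,-0.81],[-1,-1,0,-0.9],[-1,-1,0,-0.99],[-1,-1,0,-1]],
])

```text
time: 20.3
tcp_pos: [0.4132, -0.1054, 0.0797]
eef_rot: [0.709, 0.705, -0.002, 0.002]
wrist_force: [-0.5, -0.0, -0.1]
grip_width: 1.001
```

```bash
python3 v.py 13; python3 - <<'E'
import cv2,numpy as np
c=cv2.imread('pics/top13.png')[165:315,195:395]; c=np.clip(c.astype(float)*1.5+30,0,255).astype('uint8')
cv2.imwrite('pics/crop13.png',cv2.resize(c,None,fx=4,fy=4,interpolation=cv2.INTER_CUBIC))
E
```

```text
20.4 [ 0.4128 -0.1056  0.0797] [ 0.4  0.2 -0.2]
```

View pics/crop13.png

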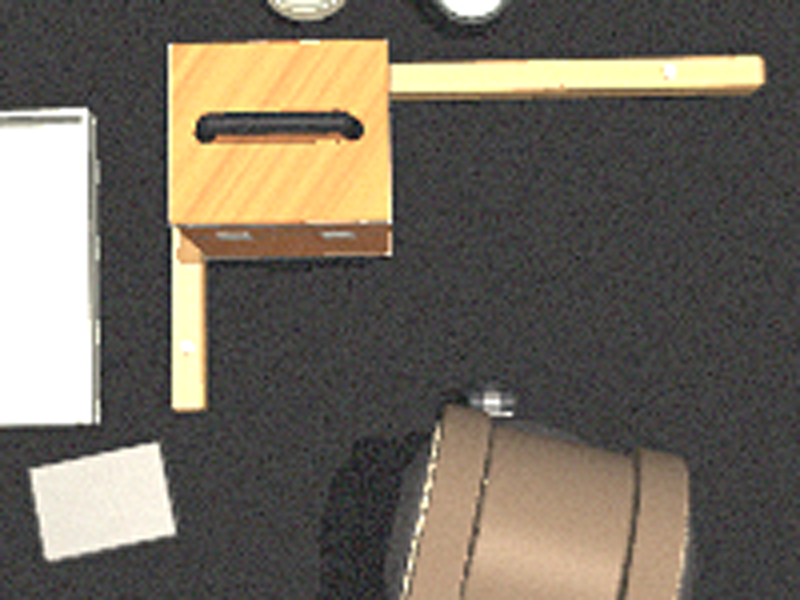

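play_rows([
  [[0.25,0,0.1,0],[0.5,0,0.2,0],[0.75,0,0.4,0],[1,0,0.6,0],[1,0,0.6,0],[1,0,0.6,0]],
])

```text
time: 21.0
tcp_pos: [0.4136, -0.0057, 0.0188]
eef_rot: [0.711, 0.704, -0.003, 0.001]
wrist_force: [-0.0, -0.2, -0.3]
grip_width: 0.997
```

play_rows([
  [[0.1,0.15,0,0],[0.1,0.3,0,0],[0.1,0.45,0,0],[0.1,0.6,0,0],[0.1,0.65,0,0],[0.1,0.68,0,0],[0.1,0.71,0,0],[0.1,0.74,0,0],[0.1,0.74,0,0]],
])

```text
time: 21.9
tcp_pos: [0.4878, 0.0035, 0.0187]
eef_rot: [0.711, 0.704, -0.003, 0.002]
wrist_force: [0.3, 0.4, -0.1]
grip_width: 0.998
```

play_rows([
  [[0,0.02,0,0],[0,0.04,0,0],[0,0.06,0,0],[0,0.08,0,0],[0,0.1,0,0]],
])

```text
time: 22.4
tcp_pos: [0.4977, 0.0034, 0.0187]
eef_rot: [0.711, 0.704, -0.003, 0.001]
wrist_force: [-5.4, 0.2, 3.7]
grip_width: 1.0
```

play_rows([
  [[0,0.01,0,0],[0,0.02,0,0],[0,0.03,0,0]],
])

```text
time: 22.7
tcp_pos: [0.499, 0.0033, 0.0182]
eef_rot: [0.711, 0.704, -0.004, 0.0]
wrist_force: [-6.6, -0.7, 3.0]
grip_width: 0.999
```

play_rows([
  [[0,0.02,0,0],[0,0.03,0,0]],
])

```text
time: 22.9
tcp_pos: [0.4991, 0.0034, 0.0173]
eef_rot: [0.711, 0.704, -0.006, -0.002]
wrist_force: [-11.9, 1.4, 3.7]
grip_width: 1.0
```

play_rows([
  [[0,-0.05,0,0],[0,-0.2,0,0],[0,-0.4,0,0],[0,-0.7,0,0],[0,-1,0,0],[0,-1,0,0]],
])

```text
time: 23.5
tcp_pos: [0.3952, 0.0044, 0.0179]
eef_rot: [0.711, 0.704, -0.007, -0.003]
wrist_force: [-0.0, -0.0, 0.5]
grip_width: 0.998
```

```bash
python3 v.py 14; python3 - <<'E'
import cv2,numpy as np
c=cv2.imread('pics/top14.png')[165:315,195:395]; c=np.clip(c.astype(float)*1.5+30,0,255).astype('uint8')
cv2.imwrite('pics/crop14.png',cv2.resize(c,None,fx=4,fy=4,interpolation=cv2.INTER_CUBIC))
c=cv2.imread('pics/scene14.png')[130:280,200:400]; c=np.clip(c.astype(float)*1.5+30,0,255).astype('uint8')
cv2.imwrite('pics/crop14s.png',cv2.resize(c,None,fx=4,fy=4,interpolation=cv2.INTER_CUBIC))
E
```

```text
23.6 [0.3994 0.0044 0.0188] [-0.1  0.1  0.6]
```

View pics/crop14.png

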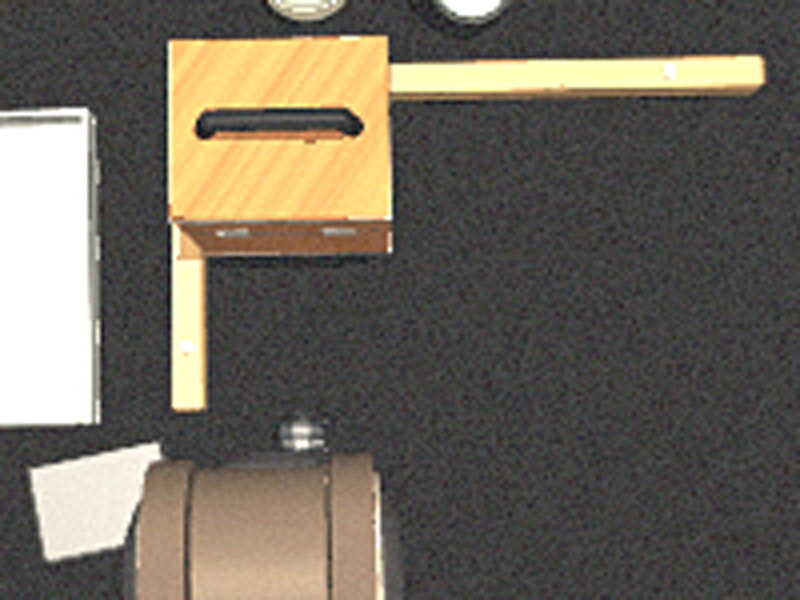

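View pics/crop14s.png

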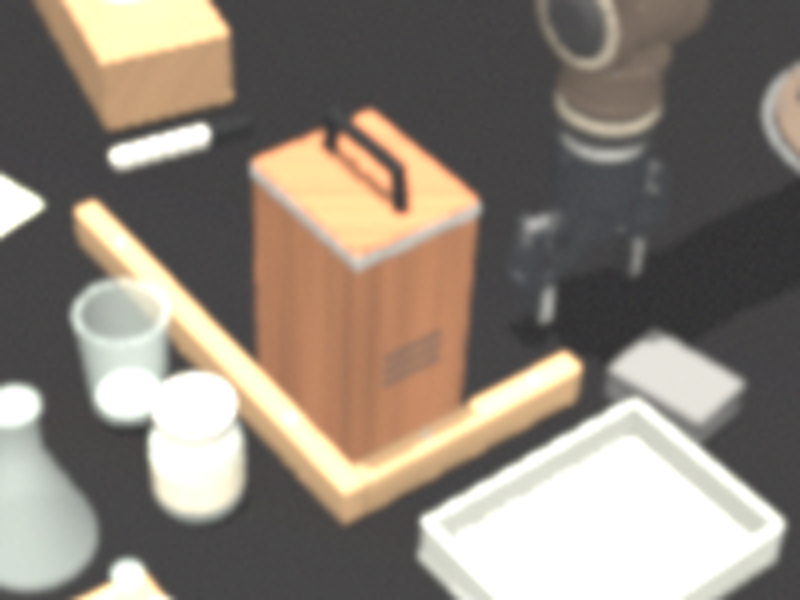

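```bash
python3 - <<'E'
from fit import *
t=load('top14.png');oT=[195,165];a,b,h=.05,.06,.23
o1=(t,[(a,b,h),(a,-b,h),(-a,-b,h),(-a,b,h),(-a,-b,0)],px([(169,40),(387,37),(391,218),(169,219),(391,251)],oT))
s=load('scene14.png')
o2=(s,[(a,-b,h),(a,b,h),(-a,b,h)],px([(251,163),(358,270),(480,208)],[200,130]))
d=[.67451654,.06707776,-.00933]
for o in ([o1],[o2],[o1,o2]):
    p,r=fit(o,[.6,0,0])
    c,sn=np.cos(d[2]),np.sin(d[2]);v=p[:2]-d[:2];print(p,'in dock',c*v[0]+sn*v[1],-sn*v[0]+c*v[1],np.degrees(p[2]-d[2]),r.round(1).tolist())
# parked overlay check
P=T(d,[(-.1,0,h),(0,0,h),(0,-.12,h),(-.1,-.12,h),(-.1,-.12,0),(-.1,0,0)])
for s_,o,n in((t,oT,'crop14'),(s,[200,130],'crop14s')):
    im=cv2.imread(f'pics/{n}.png');q=((proj(s_,P)-o)*4+1.5);print(q.round().tolist())
    cv2.polylines(im,[q[:4].round().astype(int)],True,(0,255,0),1)
    cv2.polylines(im,[q[[5,0,3,4]].round().astype(int)],False,(0,255,0),1);cv2.imwrite(f'pics/{n}o.png',im)
E
```

```text
[ 0.62435157  0.00777372 -0.01344691] in dock -0.04960949148621432 -0.059769486385603636 -0.23588129733728372 [[-0.2, -0.4], [0.4, -0.6], [0.1, -0.0], [-0.2, 0.5], [-0.0, 0.5]]
[ 0.62961324  0.01762589 -0.01768502] in dock -0.044439970466473876 -0.0498686629700467 -0.47870730015583146 [[0.1, 1.1], [-0.4, -1.1], [0.3, 0.1]]
[ 0.62438158  0.00868037 -0.00934066] in dock -0.04958794285435058 -0.058862604030432294 -0.0006108516170187584 [[-0.7, -0.3], [-0.2, -0.7], [-0.2, -0.1], [-0.5, 0.7], [-0.3, 0.4], [-0.3, -1.2], [-0.6, -3.8], [-0.3, -2.6]]
[[169.0, 222.0], [168.0, 40.0], [389.0, 35.0], [392.0, 218.0], [392.0, 253.0], [208.0, 257.0]]
[[478.0, 197.0], [355.0, 253.0], [249.0, 157.0], [369.0, 107.0], [361.0, 346.0], [457.0, 438.0]]
```

View pics/crop14o.png

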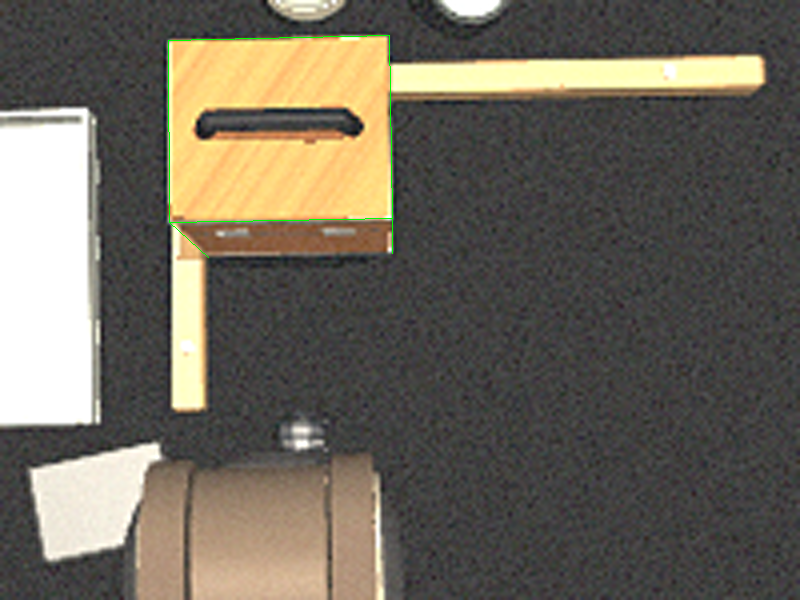

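View pics/crop14so.png

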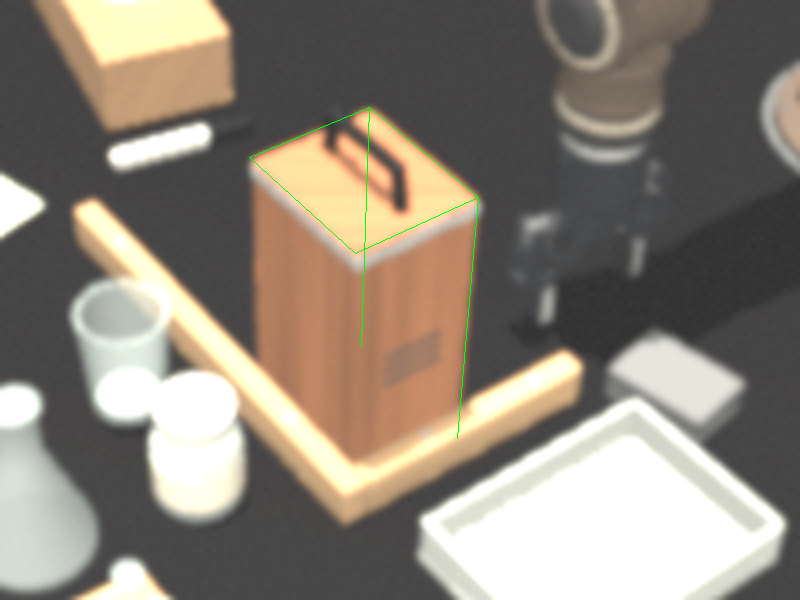

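```bash
python3 - <<'E'
from fit import *
t=load('top14.png');t2=load('top0.png');h=.23
def edge(s,cols=None,rows=None,lo=0,hi=0,bright_first=False):
    g=s['pixels'][...,0].astype(float)
    out=[]
    for k in (cols if cols is not None else rows):
        l=g[lo:hi,k] if cols is not None else g[k,lo:hi]
        d=np.diff(cv2.GaussianBlur(l.reshape(-1,1),(1,3),0.7).ravel())
        d=-d if bright_first else d
        i=int(np.argmax(d)); 
        if 0<i<len(d)-1:
            den=d[i-1]-2*d[i]+d[i+1]; off=.5*(d[i-1]-d[i+1])/den if den else 0
        else: off=0
        e=lo+i+.5+off
        out.append((k,e) if cols is not None else (e,k))
    return np.array(out)
def line(s,uv,z,ax):
    P=unproj(s,uv,z); i,j=(1,0) if ax=='x' else (0,1)
    f=cv2.fitLine(np.float32(P[:,:2]*1000),cv2.DIST_HUBER,0,.01,.01).ravel()
    sl=f[1-i if False else (0 if ax=='x' else 1)]/f[1 if ax=='x' else 0]
    return P.mean(0).round(4).tolist(), round(float(np.degrees(np.arctan(sl))),2)
# columns: case top spans 238..291; top edge row~175, front row~219.6
print('case far edge',line(t,edge(t,cols=range(241,289),lo=168,hi=181),h,'x'))
print('case left edge',line(t,edge(t,rows=range(178,217),lo=231,hi=243),h,'y'))
print('case right edge',line(t,edge(t,rows=range(190,217),lo=285,hi=298,bright_first=True),h,'y'))
print('strip far edge',line(t2,edge(t2,cols=range(243,380),lo=174,hi=184),.036,'x'))
print('side strip outer',line(t2,edge(t2,rows=range(192,262),lo=232,hi=242),.036,'y'))
E
```

```text
case far edge ([0.6735, 0.0064, 0.23], 0.18)
case left edge ([0.6251, 0.0679, 0.23], -0.7)
case right edge ([0.6085, -0.0516, 0.23], 0.91)
strip far edge ([0.6922, -0.1026, 0.036], 0.54)
side strip outer ([0.5783, 0.0879, 0.036], -0.81)
```

play_rows([
  [[0,-0.1,-0.2,0],[0,-0.2,-0.5,0],[0,-0.4,-0.8,0],[0,-0.6,-1,0],[0,-0.6,-1,0],[0,-0.6,-1,0]],
])

```text
time: 24.2
tcp_pos: [0.342, 0.0056, 0.1199]
eef_rot: [0.711, 0.704, -0.004, -0.0]
wrist_force: [0.2, -0.1, -0.1]
grip_width: 0.997
```

play_rows([
  [[-0.2,0,-0.25,0],[-0.4,0,-0.5,0],[-0.6,0,-0.75,0],[-0.8,0,-1,0],[-0.8,0,-1,0],[-0.8,0,-1,0],[-0.8,0,-1,0]],
])

```text
time: 24.9
tcp_pos: [0.3419, -0.0735, 0.2188]
eef_rot: [0.71, 0.704, -0.005, -0.001]
wrist_force: [0.7, 0.1, -0.8]
grip_width: 0.994
```

```bash
python3 v.py 15; python3 - <<'E'
import cv2,numpy as np
a,b=[cv2.imread(f'pics/top{n}.png') for n in (0,15)]
cv2.imwrite('pics/fin.png',b)
E
```

```text
25.0 [ 0.3416 -0.0733  0.219 ] [-0.9 -0.2  0.2]
```

View pics/fin.png

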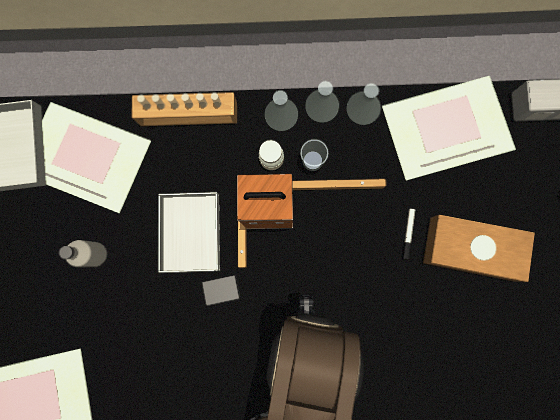

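The case is in the corner with its top at (265,198). The jar, beaker, tray, slide box, marker and glove carton are at the same pixels as at the start, and the hand is clear. I'll hand it in.

```bash
python3 -c "
from plant import arm
print(arm.sign_off())"
```

```text
the job is handed in; nothing more can be done
None
```

The microscope case is parked upright against both wooden strips, and I handed the job in at about 25 s. I slid it onto the back strip from the front, slid it left onto the side strip, then gave it a light push from the front to square it and drew the hand clear.

**Position:** From the top camera, the case's centre is at about (-49.6, -59.8) mm in the dock frame, against a target of (-50, -60). It is square to within about 0.3°. The readings of its edges and the strip faces agreed to within about 1 mm.

**Force:** The most I saw at the end of any move was about 20 N, on contact with the side strip.

**Other things on the bench:** The jar, beaker, tray, slide box, marker and glove carton look unmoved in the last top picture. The wash bottle does too.

**What disagreed or fell short:**
- **Scene camera:** On its own, this view put the case 5–10 mm off, which would have it inside the strips. It did not match the dock fit I took from the top camera, so I relied on the top camera and the contact forces.
- **Where the hand touched:** With the hand pointing straight down, the finger knuckles stick out further than the tips. The contact was probably the finger's outer side, an estimated 45 mm up, not the very tips. That is still within the lower 60 mm.
- **Small twist on the way:** The case turned about 2° on the first part of the leftward push, so I moved the push point towards its front to correct it.

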